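Clamp a jar with the pull-to-open knob

TASK

Pull the red knob on the clamping station straight out until it snaps into its out position, which opens the station's jaw. Stand the white jar upright on the station's plate between the open jaws, up against the V-shaped rear jaw, let go of it, then push the knob fully home so that the front jaw clamps the jar in the V. Do not tip the jar over, and leave the other things on the bench where they are.

Things in the scene. Friction and masses are not known exactly. Their poses are not given: they have to be found in the camera images.
- clamp_station: Fixed grey deck 190 x 340 mm, 15 mm thick, on the bench. Origin: centre of its underside; x to the station's rear (away from the robot), y to its left, z up. On the right (y = -100 mm) a blue console 108 mm wide, its face sloping up to the rear with its normal leaning 35 degrees from vertical to the front, carries the knob; on the left (y = +100 mm) are the jaws.
- shelf_edge (a point): Middle of the front lower edge of the blue shelf that hangs over the console (126 mm deep, 110 mm wide, 318 mm above the bench, carried by a plate behind the console); axes as the station's. It stops an upright tool at the knob: come in along the knob's axis, leaning 20 to 50 degrees.
- air_knob (a joint): How far the red push-pull knob is drawn out: 0 = fully home (jaw closed), 0.018 m = fully out in its on detent (jaw open). It stays at either end when let go, held by about 6 N: 6 to 8 N along its axis takes it out, and up to about 10 N pushes it home on the jar; past the middle it snaps to the other end. Push right to the stop.
- knob_head (a point): Centre of the red mushroom head, 32 mm in diameter, 17 mm thick; moves with the knob. z: straight out of the sloping face along the knob's travel (35 degrees from vertical, to the front); y: the station's y. The head's flat top is 9 mm farther out, its underside 8 mm farther in; with the knob home this point is 30 mm off the face. Neck 14 mm in diameter.
- nest (a point): Point on the deck's top (15 mm above the bench) where the centre of the jar's bottom is when clamped; axes as the station's. The fixed dark V jaw touches the jar from the +x side; its top is 22 mm above this point, and it spans x from 17 to 60 mm and 32 mm either side. Left and right (y) of the jar is free.
- front_jaw: Black rubber front jaw pad, 32 mm wide, top 22 mm above the deck; follows the knob along the station's x. Origin: bottom centre of its face toward the jar, 22.5 mm in front (-x) of the nest point with knob home and no jar, 52.5 mm with the knob out. Sprung: presses the jar with about 2 N and pushes it back into the V if it stands a few mm short.
- jar_centre (a point): Centre of the white plastic jar with fixed white lid, 57 mm in diameter, 54 mm tall, about 0.11 kg, standing upright on the 2 mm green cutting mat; this point is half-way up (27 mm above its bottom), z axis up through the lid.
- white_jar: The same jar; origin at the centre of its underside.
- tape_measure: Green pocket tape measure, 32 x 70 x 54 mm, loose bystander; origin under its centre.
- spray_bottle: Small dark pump spray bottle with white top, 37 mm in diameter, 129 mm tall, loose bystander; origin under its centre.
Not all that is in view belongs to the job. Several things look just like the white_jar: the one meant starts farthest to the robot's right.

How it is judged:
On the way, in this order (a step that is already met when the one before it is completed fails the run):
1. the knob is pulled out to its on detent (value of joint air_knob above 0.016 m), for 0.2 s.
2. with the knob still out, the jar stands upright on the deck between the jaws, let go (value of joint air_knob above 0.016 m and horizontal distance between jar_centre and nest below 0.018 m and z of jar_centre in the frame of nest below 0.031 m and angle between white_jar's own z axis and vertical below 0.12 rad and contact force between the fingers and white_jar below 0.1 N), for 0.2 s.
At the end, for the whole second after the job is handed in: The knob is fully home (within 2 mm), the jar stands upright (within 0.1 rad) and still on the deck, its centre within 6 mm of the clamped position in the V, with the front jaw pressing on it (value of joint air_knob below 0.002 m and horizontal distance between jar_centre and nest below 0.006 m and z of jar_centre in the frame of nest below 0.031 m and angle between white_jar's own z axis and vertical below 0.1 rad and contact force between front_jaw and white_jar above 0.4 N and linear speed of white_jar below 0.02 m/s); the robot touches nothing.
It fails at once if the jar is tipped over (angle between white_jar's own z axis and vertical above 0.6 rad).
It fails at once if another thing on the bench is moved more than 30 mm (distance of any of tape_measure, spray_bottle from where it was at the start of the episode above 0.03 m).
It also fails if it takes over 67 s, if anything falls off the work surface, if the arm or the gripper's body presses on something with over 40 N, if the wrist force passes 120 N, or if a joint passes its speed limit or range.

ROBOT

A 6-joint arm with a two-finger parallel gripper is mounted at the origin on a cart in front of the work surface, level with it; the furniture and walls round the work are solid. World frame = base frame: x ahead of the robot, y to its left, z up, the work surface at z = 0. Lengths are in m, angles in rad, forces in N, time in s.
With the tool pointing down it reaches from about 0.25 to 0.85 m from the base axis. Payload 12.5 kg.
Tool frame: the origin (TCP) lies midway between the tips of the shut fingers; the grasp point (between the pads) lies manip.hold_point_z behind it (manip.hold_point_z is the distance from the TCP to the grasp point, in m); z points along the fingers, y is the line along which they close (so a half turn about z gives the same grasp; the last joint's range is limited). The gripper opens to 93 mm and grips with 3 to 60 N. Pads are 15 mm wide; open, the fingers measure 128 mm over their backs; the gripper's body (75 mm by 188 mm) begins 65 mm behind the grasp point.
Start: joints at [1.132, 0.351, 1.652, -0, 1.139, -0.085], TCP at [0.191, 0.516, 0.219] pointing down, gripper open.
Joint ranges: [-2.75, 2.75], [-0.79, 2.1], [0.01, 2.65], [-1.57, 4.71], [0.07, 3.14], [-2.87, 2.87]. Speed limits (rad/s): [2.22, 2.22, 2.79, 3.14, 3.14, 3.14].

INTERFACE

Orientations are given as a unit quaternion [x, y, z, w].
In Python, from cell import status, imaging, manip gives the robot as it stands.
- The arm moves only by the tool carry_out, never from a script. Its argument "motion" is one flat list of numbers, 4 for each row, row after row: the shift along the tool's x, y, z as a fraction of full scale, then the turn about the tool's z as a fraction of full scale. In form: [x, y, z, twist, x, y, z, twist, ...]. A call has 1 to 12 rows; each row shifts and turns the commanded pose from where the row before left it, along the tool's axes as they then stand; what a row does not reach is not made up. Full scale, the value 1, is 0.05 m for a shift and 360 degrees for a turn. A row lasts 1/8 s, in which the tool goes at most 62.5 mm and 10.7 degrees, less where a joint would pass 70% of its speed; a pose out of reach is approached as far as the arm can. A call with a number of a shift or a turn outside -1 to 1 is refused whole. A call with a gripper value outside its range is refused whole. "fingers" is the gripper command: -1 is shut, 1 is fully open, values between are in proportion, set as the call begins (left out, the last holds). The fingers move at their own pace and stop on an object; "newtons" is the grip in N (left out, the last holds). Time passes only in rows, so rows that do not move let the fingers close. It gives the time, the measured TCP pose, the force, the opening and the grip force at its end, in the units of the state.
- status.get_state(): the state, without advancing time (a new reading comes with each control period).
- imaging.camera(name): name is "scene" or "top" or "wrist"; returns (picture, depth): 480x640x3 uint8, red, green, blue; 480x640 float32, m along the optical axis (not along the pixel's ray), 0 where there is no reading.
- imaging.calibration(name): a dict with "fov_y" (degrees; the focal length in pixels is half the picture's height over the tangent of half this angle, whatever the lens; pixels are square), "cx", "cy" (the principal point, pixels), "rvec" (rotation vector, rad) and "tvec" (3), from world to camera coordinates, as OpenCV has them. Camera axes: x right, y down, z forward; pixel columns grow to the right and rows downward; lengths in m; the calibration is good to about 2 mm. A picture is of the moment at which its call begins: read the wrist's pose just before it. calibration takes no time and is no camera call; for the wrist camera it gives the pose at the moment of the call.
- manip.sign_off(): hands the job in; it is judged then, once.
The state is a dict: "t": time; "joint_pos": joint angles; "dq": joint speeds; "tau": joint torques, N m; "position": TCP position; "tool_rot": TCP orientation; "contact_force": force on the tool from outside, world axes, zero at the start; "torque": the same for the moment, N m; "gripper_width": finger opening in m; "grasp_force": force on a finger pad.
Only numpy, scipy, OpenCV 4.12 (cv2) and the standard library are available. Lean on these libraries where they do the work, as an engineer would, in place of code of your own. Each camera call takes 0.05 s, during which the arm holds its last target. There are 200 camera calls.

## Working session

There is one attempt and no reset: what is moved stays moved. The work goes in short steps, Python scripts to look and compute and a tool call to move; the robot and the scene stay as the last step left them, time stands still between calls to the robot, and variables do not carry over. Pictures are saved under pics/ and viewed, at most 13 in all, crops included, and the job is handed in when it is done.

Besides the shell and the picture viewer there is one more tool, called after ">>>" by a JSON object that holds its "name" and its "arguments", one argument or row to a line. carry_out: Moves the arm, as the interface text tells. Shift numbers are shares of 0.05 m and turn numbers shares of 360 degrees, none past 1 either way. Its arguments: {"type":"object","properties":{"motion":{"type":"array","items":{"type":"number"}},"fingers":{"type":"number"},"newtons":{"type":"number"}},"required":["motion"]}

```bash
mkdir -p pics; ls
python3 - <<'E'
from cell import status, imaging, manip
import cv2,numpy as np
s=status.get_state();print({k:np.round(v,3).tolist() for k,v in s.items()},manip.hold_point_z)
for n in("scene","top"):
    p,d=imaging.camera(n);cv2.imwrite(f"pics/{n}0.png",p[:,:,::-1]);np.savez(f"{n}0.npz",p=p,d=d);c=imaging.calibration(n);print(n,c,(d>0).mean())
print(imaging.calibration("wrist"))
E
```

```text
pics
{'t': 0.0, 'joint_pos': [1.132, 0.351, 1.652, -0.0, 1.139, -0.085], 'dq': [0.001, 0.0, 0.001, -0.001, -0.0, -0.0], 'tau': [-0.0, -49.733, -28.525, 0.07, 0.026, -0.0], 'position': [0.19, 0.516, 0.218], 'tool_rot': [0.176, 0.984, -0.001, -0.0], 'contact_force': [0.317, -0.178, 0.599], 'torque': [-0.05, 0.045, -0.02], 'grasp_force': 0.0, 'gripper_width': 0.093} 0.0188
scene {'fov_y': 42.62652774681327, 'cx': 315.72380184245617, 'cy': 229.6639907614816, 'rvec': array([ 1.94034975, -1.01757765,  0.52952521]), 'tvec': array([-0.20163406,  0.44822453,  1.13446567])} 0.9958821614583333
top {'fov_y': 44.368387540226564, 'cx': 329.90238463320344, 'cy': 230.96077611523296, 'rvec': array([ 2.11412855, -1.38344417,  0.50311583]), 'tvec': array([-0.09136122,  0.55460401,  1.3542279 ])} 0.995986328125
{'fov_y': 64.7200861033455, 'cx': 317.8759184564202, 'cy': 231.69231855498546, 'rvec': array([-2.40208553, -1.67397268, -0.2096662 ]), 'tvec': array([-0.54974467, -0.02788575,  0.38937602])}
```

View pics/scene0.png

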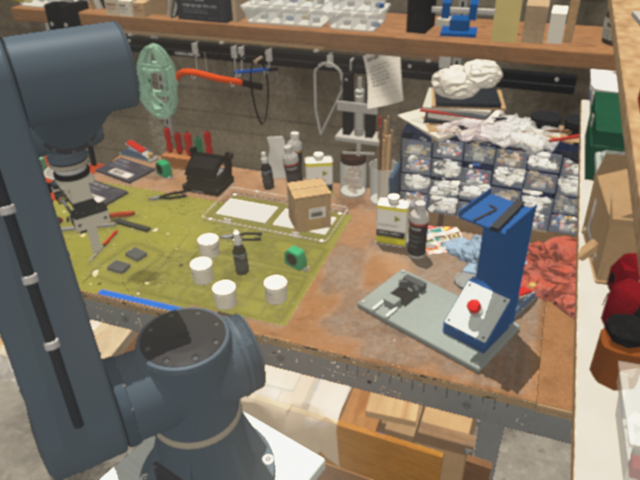

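View pics/top0.png

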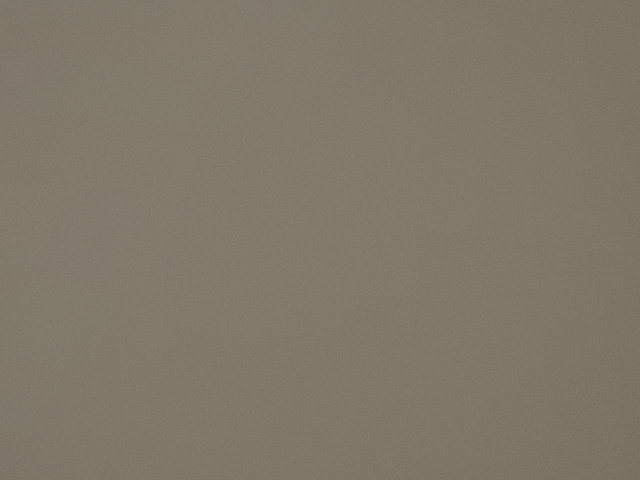

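The top camera shows only a blank, grey-brown picture, so it is no use. The scene view shows four white jars at (208,245), (201,270), (224,294) and (275,290). The knob is at (474,306), the V jaw at (408,287), the tape measure at (295,258) and the spray bottle at (240,255).

```bash
cat > h.py <<'E'
import cv2,numpy as np
from cell import status,imaging,manip
from scipy.spatial.transform import Rotation as R
def K(c):
    f=240/np.tan(np.radians(c['fov_y'])/2); return f
def pts(d,c):
    f=K(c);v,u=np.mgrid[:480,:640]
    P=np.stack([(u-c['cx'])/f*d,(v-c['cy'])/f*d,d],-1)
    M=R.from_rotvec(c['rvec']).as_matrix()
    return (P-c['tvec'])@M   # M^T(P-t)
def ray(u,v,c):
    M=R.from_rotvec(c['rvec']).as_matrix();f=K(c)
    return -M.T@c['tvec'], M.T@np.array([(u-c['cx'])/f,(v-c['cy'])/f,1])
def plane(u,v,c,z):
    o,r=ray(u,v,c); return o+r*(z-o[2])/r[2]
def tri(rays):
    A=0;b=0
    for o,r in rays:
        r=r/np.linalg.norm(r);Q=np.eye(3)-np.outer(r,r);A=A+Q;b=b+Q@o
    return np.linalg.solve(A,b)
def blobs(m,amin=60):
    n,l,s,ce=cv2.connectedComponentsWithStats(m.astype(np.uint8))
    return [(l==i,s[i],ce[i]) for i in range(1,n) if s[i][4]>=amin]
E
python3 - <<'E'
from h import *
z=np.load('scene0.npz');p,d=z['p'],z['d'];c=imaging.calibration('scene');X=pts(d,c)
h=cv2.cvtColor(p,cv2.COLOR_RGB2HSV).astype(int)
print('jars')
w=(h[...,1]<50)&(h[...,2]>150)&(X[...,2]>.01)&(X[...,2]<.08)
for m,s,ce in blobs(w,100):
    t=X[m];top=t[t[:,2]>np.percentile(t[:,2],60)];print(s,ce.round(),top.mean(0).round(3),t.min(0).round(3),t.max(0).round(3))
red=(h[...,1]>180)&((h[...,0]<6)|(h[...,0]>174))&(h[...,2]>120)
for m,s,ce in blobs(red,40): print('red',s,ce.round(1),np.median(X[m],0).round(3))
# deck: grey at z~.015
for n,(u,v) in dict(deckA=(400,272),deckB=(360,305),deckC=(480,366),V=(408,285),fj=(380,302),shelfL=(460,213),shelfR=(490,222),shelfB=(533,207),tape=(293,250),spray=(238,236),spray2=(241,262),console=(460,320),bott=(418,240),mat=(300,310)).items(): print(n,X[v,u].round(3))
dk=(abs(X[...,2]-.015)<.006)&(h[...,1]<45)&(X[...,0]>.3)&(X[...,1]<.1)
for m,s,ce in blobs(dk,300):
    q=X[m][:,:2].astype(np.float32);print('deck',s,cv2.minAreaRect(q),np.median(X[m],0))
cv2.imwrite('pics/zoom.png',cv2.resize(p[170:380,230:560,::-1],(792,504),interpolation=cv2.INTER_CUBIC))
E
```

```text
jars
[267 156  18  21 234] [276. 165.] [0.982 0.613 0.067] [0.966 0.583 0.01 ] [1.013 0.676 0.08 ]
[341 173  25  23 323] [353. 185.] [1.015 0.322 0.066] [0.994 0.299 0.01 ] [1.061 0.367 0.08 ]
[306 175  26   9 106] [322. 178.] [0.95  0.413 0.077] [0.924 0.379 0.048] [0.98  0.448 0.08 ]
[370 182  19  21 213] [379. 192.] [1.012 0.225 0.068] [0.999 0.203 0.011] [1.031 0.263 0.08 ]
[428 205  28   8 121] [441. 209.] [0.986 0.006 0.077] [ 0.973 -0.029  0.056] [1.006 0.046 0.08 ]
[377 219  30  14 289] [391. 225.] [0.84  0.09  0.074] [0.823 0.05  0.045] [0.872 0.129 0.08 ]
[190 233  28  51 833] [204. 258.] [0.465 0.448 0.055] [0.393 0.388 0.01 ] [0.55  0.515 0.061]
[447 235  34  39 555] [468. 250.] [ 0.912 -0.124  0.027] [ 0.819 -0.17   0.01 ] [ 1.002 -0.06   0.053]
[ 358  269  139  100 4646] [431. 315.] [ 0.595 -0.188  0.043] [ 0.51  -0.312  0.01 ] [0.741 0.022 0.08 ]
[264 275  23  28 503] [276. 288.] [0.467 0.206 0.055] [0.437 0.176 0.01 ] [0.501 0.238 0.061]
[212 280  24  28 523] [224. 293.] [0.381 0.299 0.055] [0.353 0.27  0.01 ] [0.413 0.331 0.06 ]
[262 449  13  24 148] [268. 460.] [ 0.
[... 414 characters left out ...]
.555 0.012 0.011]
deckC [ 0.521 -0.313  0.015]
V [ 0.681 -0.053  0.019]
fj [ 0.579 -0.03   0.023]
shelfL [ 0.591 -0.199  0.327]
shelfR [ 0.593 -0.263  0.326]
shelfB [ 0.678 -0.319  0.337]
tape [0.608 0.256 0.051]
spray [0.498 0.347 0.123]
spray2 [0.496 0.344 0.043]
console [ 0.586 -0.232  0.058]
bott [ 0.818 -0.007  0.063]
mat [ 0.468  0.132 -0.001]
deck [442 236  35  49 525] ((0.8768354654312134, -0.11715225875377655), (0.22245138883590698, 0.0826277807354927), 37.42228317260742) [ 0.8890357  -0.1100584   0.01285203]
deck [ 358  270  162  100 4677] ((0.6262835264205933, -0.15757212042808533), (0.3415434956550598, 0.19572854042053223), 82.23939514160156) [ 0.59183733 -0.13718477  0.01397774]
```

View pics/zoom.png

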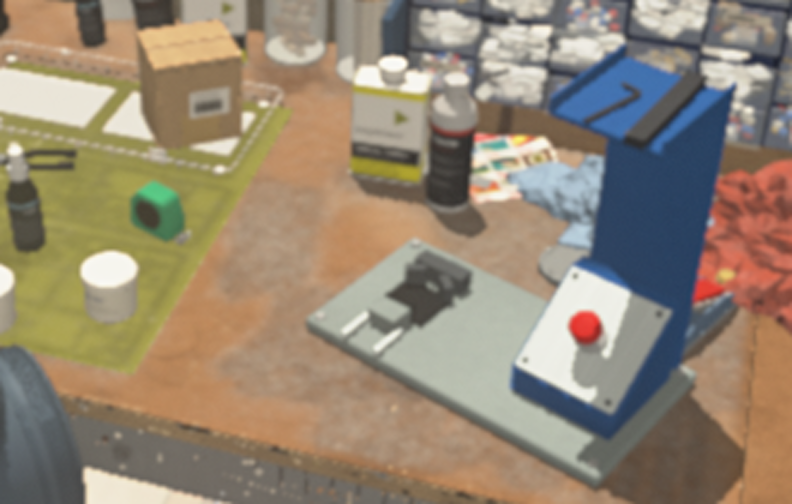

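The zoom shows the rightmost jar at about scene pixel (276,288). It also shows the station with the knob at (474,306), the V jaw near (411,285), the front jaw block near (392,301), and the shelf hanging over the console with its front edge near the knob's x.

```bash
cat >> h.py <<'E'
def plan(target,yaw_y=None):
    "delta to target TCP in tool units (0.05 m) and twist to bring tool y to world heading yaw_y (deg, mod 180)"
    s=status.get_state();T=R.from_quat(s['tool_rot']).as_matrix();p=np.array(s['position'])
    o=T.T@(np.array(target)-p)/.05
    tw=0
    if yaw_y is not None:
        a=np.degrees(np.arctan2(T[1,1],T[0,1]));dl=(yaw_y-a+90)%180-90;tw=dl*np.sign(T[2,2])/360
    print('t',round(s['t'],2),'pos',p.round(4),'units',o.round(3),'twist',round(tw,4))
E
python3 - <<'E'
from h import *
s=status.get_state();T=R.from_quat(s['tool_rot']).as_matrix();c=imaging.calibration('wrist')
o,r=ray(c['cx'],c['cy'],c);print('cam in tool',T.T@(o-s['position']),T.T@r,T)
plan((.42,-.1,.36),83)
E
```

```text
cam in tool [ 0.0696757   0.00030006 -0.16533217] [-2.48299338e-01 -4.08874689e-05  9.68683352e-01] [[-9.38055754e-01  3.46484046e-01 -4.56383820e-04]
 [ 3.46484333e-01  9.38055276e-01 -9.52171555e-04]
 [ 9.82009973e-05 -1.05131985e-03 -9.99999443e-01]]
t 0.1 pos [0.1904 0.5157 0.2182] units [-8.573 -9.963 -2.827] twist -0.0369
```

>>> {"name": "carry_out", "arguments": {
  "motion": [0, 0, -0.9, -0.01, 0, 0, -0.9, -0.01, 0, 0, -0.9, -0.01, -0.7, -0.8, -0.1, -0.007, -0.7, -0.8, 0, 0, -0.7, -0.8, 0, 0, -0.7, -0.8, 0, 0, -0.7, -0.8, 0, 0, -0.7, -0.8, 0, 0, -0.7, -0.8, 0, 0, -0.7, -0.8, 0, 0, -0.7, -0.8, 0, 0]
}}

```text
t: 1.6
position: [0.4583, 0.1175, 0.3585]
tool_rot: [0.061, 0.998, 0.0, -0.0]
contact_force: [1.0, 1.2, 0.2]
gripper_width: 0.0931
grasp_force: 0.0
```

Run:
```python
from h import *
plan((.42,-.1,.36),83);s=status.get_state();print(s['tool_rot'],s['joint_pos'],R.from_quat(s['tool_rot']).as_matrix()[:,2])
```

```text
t 1.6 pos [0.4583 0.1175 0.3585] units [ 0.234 -4.412 -0.03 ] twist 0.0001
[ 6.06846447e-02  9.98156985e-01  3.02148949e-05 -8.34804409e-05] [ 1.52571632e-01  9.17486435e-02  1.63422994e+00  9.55486219e-05
  1.41576446e+00 -1.29679555e+00] [-1.62986010e-04  7.04503786e-05 -9.99999984e-01]
```

```bash
cat >> h.py <<'E'
def snap(n,cam='wrist'):
    c=imaging.calibration(cam);p,d=imaging.camera(cam)
    cv2.imwrite(f'pics/{n}.png',p[:,:,::-1]);np.savez(n+'.npz',p=p,d=d,**c);return p,d,c
def load(n):
    z=np.load(n+'.npz');c={k:z[k] for k in('fov_y','cx','cy','rvec','tvec')};return z['p'],z['d'],c
E
python3 -c "
from h import *
snap('w1')"
```

>>> {"name": "carry_out", "arguments": {
  "motion": [0, -0.9, 0, 0, 0, -0.9, 0, 0, 0, -0.9, 0, 0, 0, -0.9, 0, 0, 0, -0.9, 0, 0, 0, 0, 0, 0, 0, 0, 0, 0]
}}

```text
t: 2.52
position: [0.4304, -0.1037, 0.3585]
tool_rot: [0.061, 0.998, 0.0, -0.0]
contact_force: [0.1, 0.4, 0.3]
gripper_width: 0.0931
grasp_force: 0.0
```

Run:
```python
from h import *
snap('w2');plan((.42,-.1,.36),83)
a=cv2.imread('pics/w1.png');b=cv2.imread('pics/w2.png')
cv2.imwrite('pics/w12.png',cv2.resize(np.vstack([a,b])[:, :],(400,600)))
```

```text
t 2.58 pos [ 0.4305 -0.1034  0.3585] units [ 0.217  0.041 -0.03 ] twist 0.0002
```

View pics/w2.png

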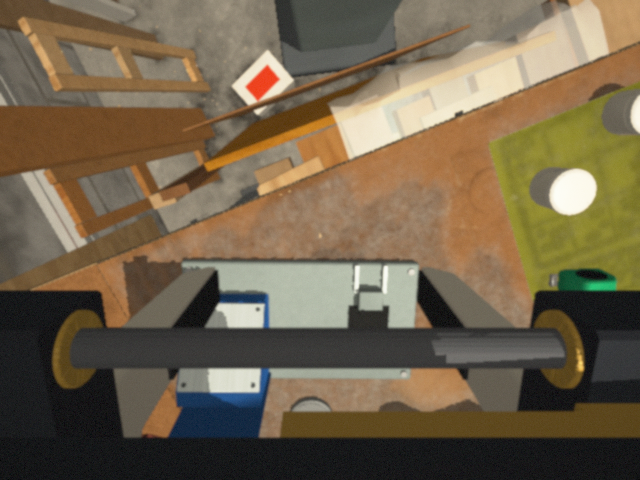

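This wrist view shows the jar at (572,192) and the tape at (585,280). The station deck spans rows 262–378, but the gripper partly hides it, so I'm moving forward.

>>> {"name": "carry_out", "arguments": {
  "motion": [-0.8, 0, 0, 0, -0.8, 0, 0, 0, -0.8, 0, 0, 0, 0, 0, 0, 0, 0, 0, 0, 0]
}}

```text
t: 3.2
position: [0.5492, -0.1177, 0.3585]
tool_rot: [0.06, 0.998, 0.0, -0.0]
contact_force: [0.2, 0.2, -0.6]
gripper_width: 0.093
grasp_force: 0.0
```

Run:
```python
from h import *
snap('w3');plan((.42,-.1,.36),83)
p,d,c=load('w2');
z=np.load('scene0.npz');X=pts(z['d'],imaging.calibration('scene'))
for x0 in np.arange(.6,1.3,.1):
  for y0 in (-.2,-.1,0,.1,.2):
    m=(abs(X[...,0]-x0-.05)<.05)&(abs(X[...,1]-y0-.05)<.05)
    print(round(x0,1),y0,m.sum(),X[m][:,2].max().round(2) if m.any() else None,end=' | ')
  print()
```

```text
t 3.25 pos [ 0.549  -0.1179  0.3588] units [ 2.605  0.045 -0.023] twist 0.0003
0.6 -0.2 1027 0.06 | 0.6 -0.1 1059 0.04 | 0.6 0 807 0.02 | 0.6 0.1 822 0.01 | 0.6 0.2 595 0.06 | 
0.7 -0.2 560 0.02 | 0.7 -0.1 570 0.04 | 0.7 0 745 0.01 | 0.7 0.1 742 0.01 | 0.7 0.2 737 0.12 | 
0.8 -0.2 630 0.05 | 0.8 -0.1 1304 0.17 | 0.8 0 1753 0.17 | 0.8 0.1 1229 0.56 | 0.8 0.2 2336 0.64 | 
0.9 -0.2 1545 0.66 | 0.9 -0.1 4288 0.66 | 0.9 0 5534 0.64 | 0.9 0.1 2606 0.64 | 0.9 0.2 1603 0.64 | 
1.0 -0.2 4513 0.66 | 1.0 -0.1 4077 0.65 | 1.0 0 1992 0.64 | 1.0 0.1 1077 0.63 | 1.0 0.2 3409 0.62 | 
1.1 -0.2 600 0.63 | 1.1 -0.1 912 0.56 | 1.1 0 599 0.61 | 1.1 0.1 1018 0.6 | 1.1 0.2 1672 0.59 | 
1.2 -0.2 2139 0.62 | 1.2 -0.1 909 0.61 | 1.2 0 34 0.61 | 1.2 0.1 0 None | 1.2 0.2 0 None |
```

View pics/w3.png

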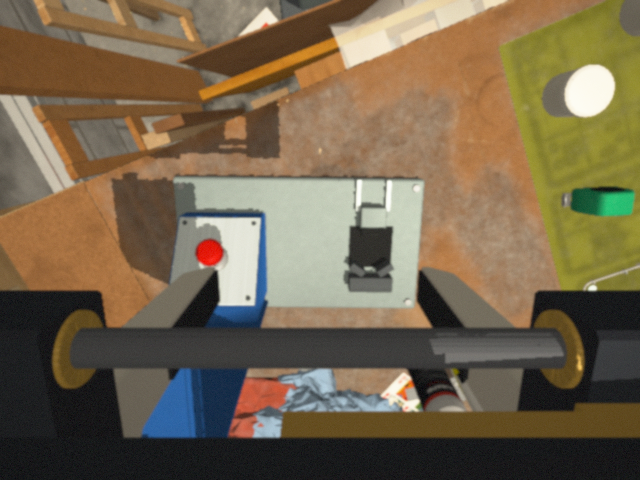

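This view shows the whole station. The deck corners are at (175,177), (423,178) and (417,307), and the knob is at (209,252). The front jaw pad is near (370,240), the V jaw near (370,272), the jar lid at (590,91) and the tape at (602,201).

Run:
```python
from h import *
p,d,c=load('w3');X=pts(d,c);h=cv2.cvtColor(p,cv2.COLOR_RGB2HSV).astype(int)
v,u=np.mgrid[:480,:640];reg=(v<312)&(v>170)&(u>165)&(u<430)
# deck via ray-plane of corners at measured deck height
dk=reg&(abs(X[...,2]-.015)<.008)&(h[...,1]<50)&(h[...,2]>110)
b=max(blobs(dk,300),key=lambda q:q[1][4])
q=X[b[0]];print('deck z',np.median(q[:,2]),'rect',cv2.minAreaRect(q[:,:2].astype(np.float32)))
for uv in((175,177),(423,178),(417,307)): print('corner',uv,plane(*uv,c,.015).round(4))
red=reg&(h[...,1]>170)&((h[...,0]<8)|(h[...,0]>172))&(h[...,2]>120)
b=max(blobs(red,40),key=lambda q:q[1][4]);kc=b[2];print('knob w3',kc,b[1],X[b[0]].mean(0).round(4),X[b[0]].max(0).round(4))
P,D,C=load('scene0') if 0 else (np.load('scene0.npz')['p'],np.load('scene0.npz')['d'],imaging.calibration('scene'))
o1=ray(*kc,c);o2=ray(473.6,305.9,C);print('knob tri',tri([o1,o2]).round(4))
# jar lid : w2,w3 triangulation of top-lid ellipse
rs=[]
for n in('w1','w2','w3'):
    pp,dd,cc=load(n);Xx=pts(dd,cc)
    m=(Xx[...,2]>.048)&(Xx[...,2]<.066)&(abs(Xx[...,0]-.467)<.06)&(abs(Xx[...,1]-.206)<.05)&(v<290)
    bb=blobs(m,100)
    for k in bb:
        e=cv2.minEnclosingCircle(np.argwhere(k[0])[:,::-1].astype(np.float32));r=ray(*e[0],cc);rs.append(r);print(n,k[1],e,np.median(Xx[k[0]],0).round(4),plane(*e[0],cc,.056).round(4))
if len(rs)>1: print('jar tri',tri(rs).round(4))
# console face normal
m=reg&(u>190)&(u<248)&(v>228)&(v<292)&~cv2.dilate(red.astype(np.uint8),np.ones((25,25))).astype(bool)
q=X[m];ce=q.mean(0);n=np.linalg.svd(q-ce)[2][2];n*=np.sign(n[2]);print('face',ce.round(4),n.round(3),np.degrees(np.arccos(n[2])),'heading',np.degrees(np.arctan2(n[1],n[0])))
# dark jaws
dark=reg&(h[...,2]<95)&(u>335)&(u<405)&(v>220)&(X[...,2]>.03)
for k in blobs(dark,30): q=X[k[0]];print('dark',k[1],np.median(q,0).round(4),cv2.minAreaRect(q[:,:2].astype(np.float32)))
# shelf front edge height
Q=pts(D,C);m=(Q[...,2]>.305)&(Q[...,2]<.35)&(Q[...,0]>.5)&(Q[...,0]<.75)&(Q[...,1]<-.15)&(Q[...,1]>-.36);q=Q[m];print('shelf',q.min(0),q.max(0),cv2.minAreaRect(q[:,:2].astype(np.float32)))
cv2.imwrite('pics/z3.png',cv2.resize(p[170:312,165:430,::-1],(795,426),interpolation=cv2.INTER_CUBIC))
```

```text
deck z 0.014195232882245728 rect ((0.6257725358009338, -0.15358339250087738), (0.3391333520412445, 0.18888060748577118), 82.48110961914062)
corner (175, 177) [ 0.5117 -0.305   0.015 ]
corner (423, 178) [0.5527 0.0242 0.015 ]
corner (417, 307) [0.7395 0.0058 0.015 ]
knob w3 [208.98109641 252.07750473] [196 240  27  26 529] [ 0.5939 -0.2474  0.1115] [ 0.61   -0.1088  0.5238]
knob tri [ 0.5982 -0.2527  0.1001]
w1 [ 370  168   47   46 1678] ((393.3166198730469, 190.4156494140625), 23.459505081176758) [0.4672 0.2112 0.0548] [0.4671 0.2113 0.056 ]
w2 [ 546  168   50   47 1741] ((570.882568359375, 191.3299560546875), 25.520519256591797) [0.4671 0.2095 0.0548] [0.4671 0.2088 0.056 ]
w3 [ 561   65   53   52 2116] ((587.7963256835938, 91.20370483398438), 28.712125778198242) [0.468  0.2093 0.0548] [0.469  0.2091 0.056 ]
jar tri [0.4684 0.2124 0.0506]
face [ 0.5985 -0.2087  0.1611] [-0.295 -0.948  0.116] 83.36282167777438 heading -107.2930923829428
dark [360 227  25   8 167] [ 0.6118 -0.0521  0.0361] ((0.6117467880249023, -0.05197650194168091), (0.032259948551654816, 0.009255390614271164), 82.37063598632812)
dark [349 262  16  11  38] [ 0.6575 -0.079   0.0346] ((0.6621255278587341, -0.07709072530269623), (0.020916875451803207, 0.00745451869443059), 48.591552734375)
dark [348 262  43  25 195] [ 0.6757 -0.0563  0.0352] ((0.6726120114326477, -0.061536841094493866), (0.02112252451479435, 0.06062592193484306), 4.461014270782471)
shelf [ 0.56236324 -0.32196563  0.30594115] [ 0.71018692 -0.19602823  0.3395242 ] ((0.6370319128036499, -0.2581706643104553), (0.11371275782585144, 0.14058490097522736), 82.76253509521484)
```

View pics/z3.png

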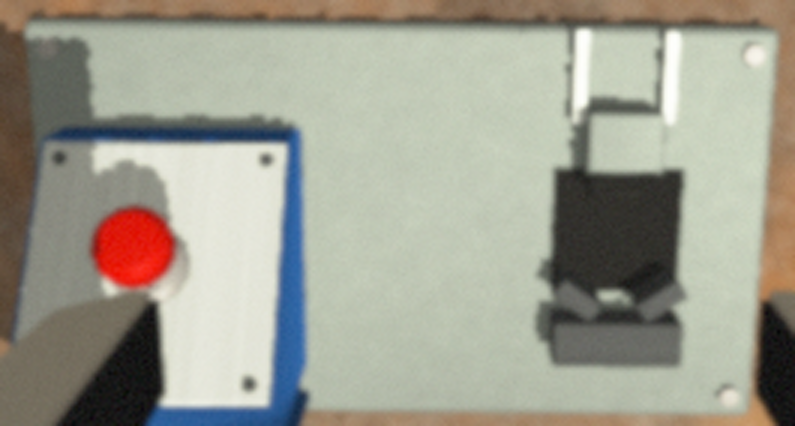

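The zoom shows the knob at (133,247) on the sloping plate, the front pad and its dark shadow at x 555–680, and the V with its notch at (612,297). The jaw is closed. Next I'm checking the arm's kinematics to see how the tool can get its lean.

Run:
```python
from h import *
s=status.get_state();print(np.round(s['joint_pos'],3),s['position'])
D=[([1.132,.351,1.652,0,1.139,-.085],[.1904,.5157,.2182]),([.15257,.09175,1.63423,0,1.41576,-1.2968],[.4583,.1175,.3585]),(s['joint_pos'],s['position'])]
A=[];b=[]
for q,p in D:
    j2,j3=q[1],q[2];r=np.hypot(p[0],p[1]);print(np.arctan2(p[1],p[0])-q[0])
    A+=[[np.sin(j2),np.sin(j2+j3),1,0],[np.cos(j2),np.cos(j2+j3),0,1]];b+=[r,p[2]]
x,res,_,sv=np.linalg.lstsq(np.array(A),np.array(b),rcond=None);print(x,res,sv)
C=imaging.calibration('scene');print('cam',-R.from_rotvec(C['rvec']).as_matrix().T@C['tvec'])
z=np.load('scene0.npz');X=pts(z['d'],C)
for x0 in np.arange(.2,1.2,.1):
    m=(abs(X[...,0]-x0)<.05)&(X[...,1]<.3)&(X[...,1]>-.3)&(X[...,2]>.35);q=X[m];print(round(x0,1),m.sum(),q.min(0).round(2) if len(q) else '',q.max(0).round(2) if len(q) else '')
```

```text
[-0.294  0.269  1.42   0.     1.453 -1.745] [ 0.54904173 -0.11787702  0.35882065]
0.08511418354652878
0.09840643813264358
0.08290381040399677
[ 0.45047338  0.43779483  0.00117765 -0.02253835] [5.42390123e-05] [2.44655456 2.44283546 0.17155586 0.13226594]
cam [-0.45248908 -0.59167359  0.98678765]
0.2 0  
0.3 0  
0.4 0  
0.5 0  
0.6 0  
0.7 0  
0.8 0  
0.9 3826 [ 0.85 -0.06  0.49] [0.95 0.3  0.64]
1.0 12791 [ 0.95 -0.3   0.35] [1.05 0.3  0.66]
1.1 4255 [ 1.05 -0.3   0.35] [1.15 0.3  0.66]
```

>>> {"name": "carry_out", "arguments": {
  "motion": [0, 0.35, -1, 0, 0, 0.35, -1, 0, 0, 0.35, -1, 0, 0, 0.35, -1, 0, 0, 0.35, -1, 0, -0.5, 0, 0, 0, -0.5, 0, 0, 0, -0.5, 0, 0, 0, -0.5, 0, 0, 0, -0.5, 0, 0, 0, -0.5, 0, 0, 0, -0.5, 0, 0, 0]
}}

```text
t: 4.75
position: [0.7063, -0.051, 0.585]
tool_rot: [0.061, 0.998, -0.0, 0.009]
contact_force: [0.4, -0.5, 0.2]
gripper_width: 0.093
grasp_force: 0.0
```

Run:
```python
from h import *
plan((.65,-.03,.6));s=status.get_state();T=R.from_quat(s['tool_rot']).as_matrix();print(T.round(3),np.round(s['joint_pos'],3))
```

```text
t 4.75 pos [ 0.7063 -0.051   0.585 ] units [ 1.162  0.28  -0.321] twist 0
[[-0.992  0.121  0.018]
 [ 0.121  0.993 -0.001]
 [-0.018  0.001 -1.   ]] [-1.380e-01  8.070e-01  1.800e-02  2.000e-03  2.298e+00 -1.587e+00]
```

>>> {"name": "carry_out", "arguments": {
  "motion": [-1, 0, 0, 0, -1, 0, 0, 0, -1, 0, 0, 0, -1, 0, 0, 0]
}}

```text
t: 5.25
position: [0.7897, -0.0659, 0.5098]
tool_rot: [0.061, 0.997, -0.001, 0.054]
contact_force: [-0.4, 0.5, -0.2]
gripper_width: 0.0929
grasp_force: 0.0
```

```bash
cat > st.py <<'E'
from h import *
plan((.65,-.03,.6));s=status.get_state();T=R.from_quat(s['tool_rot']).as_matrix();print(T.round(3).tolist(),'lean',np.degrees(np.arccos(-T[2,2])).round(2),'hd',np.degrees(np.arctan2(T[1,2],T[0,2])).round(1),np.round(s['joint_pos'],3))
E
python3 st.py
```

```text
t 5.25 pos [ 0.7897 -0.0659  0.5098] units [ 2.647  0.385 -2.101] twist 0
[[-0.987, 0.121, 0.108], [0.12, 0.993, -0.008], [-0.109, 0.005, -0.994]] lean 6.24 hd -4.5 [-0.145  0.912  0.019  0.008  2.102 -1.589]
```

>>> {"name": "carry_out", "arguments": {
  "motion": [0, 0, -1, 0, 0, 0, -1, 0, 0, 0, -1, 0, 0, 0, -1, 0]
}}

```text
t: 5.75
position: [0.6923, -0.0578, 0.6469]
tool_rot: [0.06, 0.995, -0.002, 0.083]
contact_force: [-0.4, 0.1, -0.4]
gripper_width: 0.0931
grasp_force: 0.0
```

```bash
python3 st.py
```

```text
t 5.75 pos [ 0.6923 -0.0578  0.6469] units [1.051 0.444 0.777] twist 0
[[-0.979, 0.12, 0.166], [0.12, 0.993, -0.013], [-0.166, 0.007, -0.986]] lean 9.56 hd -4.6 [-0.155  0.721  0.018  0.016  2.236 -1.594]
```

>>> {"name": "carry_out", "arguments": {
  "motion": [-1, 0, 0, 0, -1, 0, 0, 0, -1, 0, 0, 0, -0.3, 0, -1, 0, -0.3, 0, -1, 0, -0.3, 0, -1, 0, -1, 0, 0, 0, -1, 0, 0, 0, -1, 0, 0, 0, -0.3, 0, -1, 0, -0.3, 0, -1, 0, -0.3, 0, -1, 0]
}}

```text
t: 7.25
position: [0.6837, -0.0685, 0.7367]
tool_rot: [0.059, 0.975, -0.006, 0.214]
contact_force: [-0.5, 0.4, -0.3]
gripper_width: 0.0931
grasp_force: 0.0
```

```bash
python3 st.py
```

```text
t 7.25 pos [ 0.6837 -0.0685  0.7367] units [1.839 0.645 2.173] twist 0
[[-0.901, 0.118, 0.417], [0.113, 0.993, -0.037], [-0.419, 0.014, -0.908]] lean 24.76 hd -5.0 [-0.184  0.61   0.018  0.046  2.083 -1.602]
```

>>> {"name": "carry_out", "arguments": {
  "motion": [-1, 0, 0, 0, -1, 0, 0, 0, -1, 0, 0, 0, -0.3, 0, -1, 0, -0.3, 0, -1, 0, -0.3, 0, -1, 0]
}}

```text
t: 8.0
position: [0.6567, -0.07, 0.7976]
tool_rot: [0.059, 0.958, -0.008, 0.28]
contact_force: [-0.3, -0.1, 0.3]
gripper_width: 0.0929
grasp_force: 0.0
```

```bash
python3 st.py
```

```text
t 8.0 pos [ 0.6567 -0.07    0.7976] units [2.321 0.713 3.221] twist 0
[[-0.837, 0.117, 0.535], [0.107, 0.993, -0.049], [-0.537, 0.016, -0.843]] lean 32.51 hd -5.2 [-0.202  0.53   0.018  0.066  2.028 -1.604]
```

Run:
```python
from h import *
plan((.45,-.2,.5),82.5);plan((.484,-.237,.266),82.5)
```

```text
t 8.0 pos [ 0.6567 -0.07    0.7976] units [ 6.377 -3.164  2.933] twist 0.0022
t 8.0 pos [ 0.6567 -0.07    0.7976] units [ 8.242 -3.896  7.28 ] twist 0.0022
```

>>> {"name": "carry_out", "arguments": {
  "motion": [0.8, -0.4, 0.37, 0, 0.8, -0.4, 0.37, 0, 0.8, -0.4, 0.37, 0, 0.8, -0.4, 0.37, 0, 0.8, -0.4, 0.37, 0, 0.8, -0.4, 0.37, 0, 0.8, -0.4, 0.37, 0, 0.8, -0.4, 0.37, 0, 0.45, -0.18, 1, 0, 0.45, -0.18, 1, 0, 0.45, -0.18, 1, 0, 0.45, -0.18, 1, 0]
}}

```text
t: 9.5
position: [0.5071, -0.2243, 0.3223]
tool_rot: [0.058, 0.959, -0.01, 0.279]
contact_force: [1.6, -0.3, -1.6]
gripper_width: 0.0927
grasp_force: 0.0
```

>>> {"name": "carry_out", "arguments": {
  "motion": [0, 0, 0, 0, 0, 0, 0, 0]
}}

```text
t: 9.75
position: [0.5088, -0.2248, 0.3264]
tool_rot: [0.057, 0.958, -0.009, 0.28]
contact_force: [0.7, 0.4, 0.8]
gripper_width: 0.093
grasp_force: 0.0
```

```bash
cat > knob.py <<'E'
import sys
from h import *
p,d,c=snap(sys.argv[1]);X=pts(d,c);h=cv2.cvtColor(p,cv2.COLOR_RGB2HSV).astype(int)
red=(h[...,1]>170)&((h[...,0]<8)|(h[...,0]>172))&(h[...,2]>100)&(X[...,2]>.05)&(X[...,2]<.16)&(abs(X[...,0]-.59)<.06)&(abs(X[...,1]+.25)<.06)
for m,s,ce in blobs(red,80):
    q=X[m];ell=cv2.fitEllipse(max(cv2.findContours(m.astype(np.uint8),0,1)[0],key=len))
    print('red',s,ell,'mean',q.mean(0).round(4),'med',np.median(q,0).round(4));np.save(sys.argv[1]+'_k.npy',ell[0])
ns=sys.argv[1:];rs=[ray(*np.load(n+'_k.npy'),load(n)[2]) for n in ns]
if len(rs)>1: print('tri',tri(rs).round(4))
f=(h[...,1]<45)&(h[...,2]>140)&(X[...,2]>.03)&(X[...,2]<.16)&(abs(X[...,0]-.61)<.07)&(abs(X[...,1]+.25)<.06)
q=X[f];
for _ in range(3):
    ce=q.mean(0);n=np.linalg.svd(q-ce,full_matrices=False)[2][2];n*=np.sign(n[2]);q=q[abs((q-ce)@n)<.004]
print('face',len(q),ce.round(4),n.round(3),'lean',np.degrees(np.arccos(n[2])).round(1),np.degrees(np.arctan2(-n[1],-n[0])).round(1))
E
python3 st.py; python3 knob.py k1
```

```text
t 9.75 pos [ 0.5088 -0.2248  0.3264] units [-4.897  4.272 -3.299] twist 0
[[-0.837, 0.115, 0.535], [0.104, 0.993, -0.05], [-0.537, 0.014, -0.843]] lean 32.5 hd -5.3 [-0.641  0.033  1.88   0.412  0.774 -2.323]
red [287 146  27  28 599] ((299.8064270019531, 159.33326721191406), (26.282756805419922, 27.26251220703125), 160.0540313720703) mean [ 0.5918 -0.2496  0.1082] med [ 0.5917 -0.2496  0.1085]
face 8554 [ 0.6108 -0.2514  0.0778] [-0.568  0.077  0.819] lean 35.0 -7.7
```

View pics/k1.png

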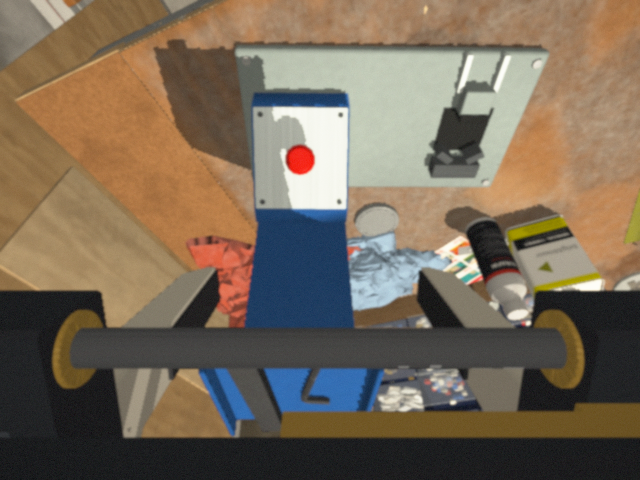

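The wrist view shows the knob at (300,159) in the middle of its plate, with the fitted plate leaning 35.0° at heading −7.7°. The jaws are at (465,130), and the shelf lies underneath in the lower middle.

Run:
```python
from h import *
plan((.5578,-.2466,.162),82.5)
```

```text
t 9.8 pos [ 0.5091 -0.225   0.3269] units [ 0.914 -0.361  3.324] twist 0.0025
```

>>> {"name": "carry_out", "arguments": {
  "motion": [0.46, -0.18, 0, 0.0025, 0.46, -0.18, 0.5, 0, 0, 0, 0.7, 0, 0, 0, 0.7, 0, 0, 0, 0.7, 0, 0, 0, 0.7, 0, 0, 0, 0, 0, 0, 0, 0, 0],
  "fingers": 0.3,
  "newtons": 50
}}

```text
t: 10.8
position: [0.5565, -0.246, 0.1618]
tool_rot: [0.065, 0.958, -0.007, 0.28]
contact_force: [0.2, 0.2, 0.6]
gripper_width: 0.0607
grasp_force: 0.0
```

```bash
python3 st.py; python3 knob.py k2 k1
python3 - <<'E'
from h import *
p,d,c=load('k2');cv2.imwrite('pics/k2s.png',p[::1,::1,::-1])
E
```

```text
t 10.8 pos [ 0.5565 -0.246   0.1618] units [-5.747  4.721 -6.607] twist 0
[[-0.835, 0.127, 0.535], [0.12, 0.992, -0.049], [-0.536, 0.023, -0.844]] lean 32.48 hd -5.3 [-0.617  0.349  1.947  0.694  0.434 -2.629]
red [ 294  224   45   47 1663] ((315.9237365722656, 246.9387969970703), (44.49918746948242, 46.07866287231445), 173.43930053710938) mean [ 0.5904 -0.2497  0.1069] med [ 0.59   -0.2497  0.1072]
tri [ 0.5965 -0.2504  0.1015]
face 18552 [ 0.6088 -0.2512  0.0764] [-0.568  0.076  0.819] lean 35.0 -7.6
```

Run:
```python
from h import *
plan((.6025,-.251,.0902),82.3)
```

```text
t 10.85 pos [ 0.5564 -0.2461  0.1619] units [-0.013 -0.013  1.707] twist 0.001
```

>>> {"name": "carry_out", "arguments": {
  "motion": [0, 0, 0.43, 0, 0, 0, 0.43, 0, 0, 0, 0.43, 0, 0, 0, 0.42, 0, 0, 0, 0, 0, 0, 0, 0, 0]
}}

```text
t: 11.6
position: [0.6017, -0.2501, 0.0889]
tool_rot: [0.065, 0.958, -0.007, 0.279]
contact_force: [0.3, -0.1, -0.2]
gripper_width: 0.0606
grasp_force: 0.0
```

>>> {"name": "carry_out", "arguments": {
  "motion": [0, 0, 0, 0, 0, 0, 0, 0, 0, 0, 0, 0, 0, 0, 0, 0, 0, 0, 0, 0, 0, 0, 0, 0],
  "fingers": -1
}}

```text
t: 12.35
position: [0.6015, -0.2512, 0.0877]
tool_rot: [0.066, 0.958, -0.008, 0.279]
contact_force: [-4.8, -6.0, 2.1]
gripper_width: 0.0301
grasp_force: 50.0
```

```bash
python3 st.py; python3 knob.py k3 k2
```

```text
t 12.35 pos [ 0.6015 -0.2512  0.0877] units [-5.757  4.737 -8.361] twist 0
[[-0.836, 0.13, 0.533], [0.121, 0.991, -0.051], [-0.535, 0.022, -0.844]] lean 32.39 hd -5.5 [-0.573  0.539  1.879  0.881  0.325 -2.795]
red [ 282  272   73   55 3332] ((317.3827209472656, 301.9309387207031), (57.43813705444336, 75.24431610107422), 91.34369659423828) mean [ 0.5878 -0.2494  0.1043] med [ 0.5875 -0.2492  0.105 ]
tri [ 0.6091 -0.2519  0.0906]
face 22396 [ 0.5911 -0.2497  0.064 ] [-0.569  0.075  0.819] lean 35.0 -7.5
```

>>> {"name": "carry_out", "arguments": {
  "motion": [0.005, 0, -0.1, 0, 0.005, 0, -0.1, 0, 0.005, 0, -0.1, 0, 0.005, 0, -0.1, 0, 0, 0, 0, 0, 0, 0, 0, 0]
}}

```text
t: 13.15
position: [0.5903, -0.2498, 0.1034]
tool_rot: [0.065, 0.958, -0.007, 0.278]
contact_force: [7.4, -6.9, -9.9]
gripper_width: 0.0302
grasp_force: 50.0
```

```bash
python3 st.py; python3 knob.py k4 k2
```

```text
t 13.15 pos [ 0.5903 -0.2498  0.1034] units [-5.775  4.735 -7.977] twist 0
[[-0.836, 0.13, 0.533], [0.121, 0.991, -0.05], [-0.535, 0.022, -0.845]] lean 32.35 hd -5.4 [-0.583  0.497  1.9    0.838  0.344 -2.759]
red [ 283  271   72   56 3317] ((317.59954833984375, 301.9250183105469), (57.657554626464844, 74.38455963134766), 90.7469482421875) mean [ 0.5776 -0.2481  0.1193] med [ 0.5772 -0.2478  0.1199]
tri [ 0.5717 -0.2475  0.1232]
face 17988 [ 0.5877 -0.2492  0.0618] [-0.577  0.077  0.813] lean 35.6 -7.6
```

>>> {"name": "carry_out", "arguments": {
  "motion": [0, 0, 0, 0, 0, 0, 0, 0, 0, 0, 0, 0, 0, 0, 0, 0],
  "fingers": 0.3
}}

```text
t: 13.7
position: [0.5901, -0.2486, 0.1038]
tool_rot: [0.065, 0.958, -0.006, 0.278]
contact_force: [-0.3, -0.4, 0.0]
gripper_width: 0.0597
grasp_force: 0.0
```

>>> {"name": "carry_out", "arguments": {
  "motion": [0, 0, -0.5, 0, 0, 0, -1, 0, 0, 0, -1, 0, 0, 0, -1, 0, 0, 0, -0.3, 0, 0, 0, 0, 0, 0, 0, 0, 0]
}}

```text
t: 14.58
position: [0.4891, -0.2393, 0.2626]
tool_rot: [0.065, 0.958, -0.006, 0.278]
contact_force: [-0.1, 0.1, 0.2]
gripper_width: 0.0607
grasp_force: 0.0
```

```bash
python3 st.py; python3 knob.py k5
```

```text
t 14.57 pos [ 0.4891 -0.2393  0.2626] units [-5.782  4.731 -4.193] twist 0
[[-0.837, 0.128, 0.531], [0.121, 0.991, -0.047], [-0.533, 0.025, -0.846]] lean 32.24 hd -5.0 [-0.699  0.089  1.985  0.523  0.659 -2.486]
red [301 202  31  33 789] ((316.17254638671875, 217.73577880859375), (30.31800651550293, 31.462215423583984), 167.6907501220703) mean [ 0.5805 -0.2485  0.1221] med [ 0.5803 -0.2485  0.1224]
face 9560 [ 0.6102 -0.2517  0.0774] [-0.568  0.077  0.819] lean 35.0 -7.7
```

View pics/k5.png

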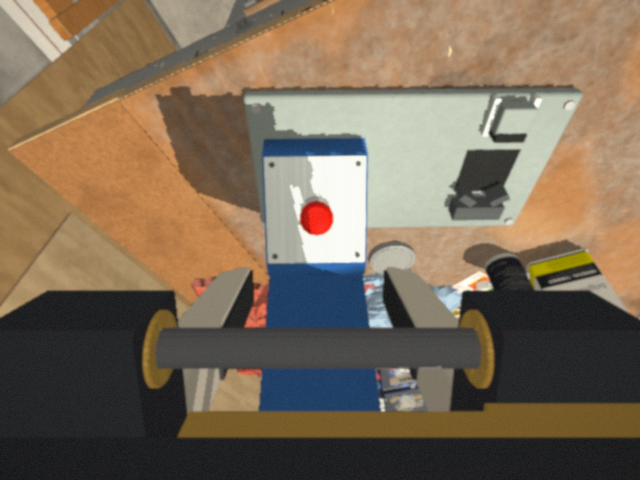

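The wrist view shows the knob out, its head at (316,218). The front jaw has drawn forward to about (512,120), leaving the dark square at (490,165) open in front of the V at (478,200).

```bash
cat > nest.py <<'E'
import sys
from h import *
a=np.radians(-7.6);ex=np.array([np.cos(a),np.sin(a)]);ey=np.array([-ex[1],ex[0]])
for n in sys.argv[1:]:
    p,d,c=load(n);X=pts(d,c);h=cv2.cvtColor(p,cv2.COLOR_RGB2HSV).astype(int)
    S=np.stack([(X[...,:2]-[.639,-.055])@ex,(X[...,:2]-[.639,-.055])@ey,X[...,2]],-1)
    near=(abs(S[...,0])<.09)&(abs(S[...,1])<.06)&(S[...,2]<.1)
    for nm,m in(('V/pad tops',near&(S[...,2]>.0335)&(S[...,2]<.041)),('black flat',near&(h[...,2]<70)&(S[...,2]<.022))):
        for k,s,ce in blobs(m,40):
            q=S[k];print(n,nm,s[4],'x',np.percentile(q[:,0],[1,50,99]).round(4),'y',np.percentile(q[:,1],[1,50,99]).round(4),'z',np.median(q[:,2]).round(4))
E
python3 nest.py w3 k1 k5
python3 - <<'E'
from h import *
plan((.467,.2105,.2),82.4)
E
```

```text
w3 V/pad tops 555 x [-0.0581 -0.0391 -0.023 ] y [-0.0164 -0.0005  0.0156] z 0.0348
w3 V/pad tops 876 x [0.0196 0.044  0.0588] y [-0.0291 -0.0006  0.0289] z 0.0361
w3 black flat 1294 x [-0.0266  0.0024  0.0278] y [-0.0273 -0.0002  0.0279] z 0.0152
k1 V/pad tops 739 x [-0.0591 -0.04   -0.0225] y [-0.0165 -0.0006  0.0156] z 0.0346
k1 V/pad tops 885 x [0.0188 0.0431 0.0588] y [-0.0295 -0.0008  0.0288] z 0.036
k1 black flat 1345 x [-0.0274  0.0049  0.0282] y [-0.0279 -0.0038  0.0275] z 0.0151
k5 V/pad tops 939 x [-0.0887 -0.0703 -0.0528] y [-0.0166 -0.0006  0.0152] z 0.0346
k5 V/pad tops 932 x [0.0186 0.0425 0.0588] y [-0.0297 -0.0004  0.0284] z 0.036
k5 black flat 1863 x [-0.0278 -0.0015  0.0277] y [-0.028   0.0005  0.0275] z 0.0151
t 14.62 pos [ 0.4891 -0.2393  0.2626] units [2.128 8.831 0.404] twist 0.0008
```

The measured nest matches the guess to within 1 mm, at about (0.6385, −0.0555). Next is the jar.

Run:
```python
from h import *
plan((.41,.2146,.16),82.4)
```

```text
t 14.62 pos [ 0.4891 -0.2393  0.2626] units [3.519 8.747 0.471] twist 0.0008
```

>>> {"name": "carry_out", "arguments": {
  "motion": [0.39, 0.97, 0.05, 0, 0.39, 0.97, 0.05, 0, 0.39, 0.97, 0.05, 0, 0.39, 0.97, 0.05, 0, 0.39, 0.97, 0.05, 0, 0.39, 0.97, 0.05, 0, 0.39, 0.97, 0.05, 0, 0.39, 0.97, 0.05, 0, 0.39, 0.97, 0.05, 0, 0, 0, 0, 0, 0, 0, 0, 0],
  "fingers": 1,
  "newtons": 20
}}

```text
t: 16.0
position: [0.4217, 0.1465, 0.1737]
tool_rot: [0.066, 0.961, -0.009, 0.27]
contact_force: [0.1, 0.4, -0.4]
gripper_width: 0.0932
grasp_force: 0.0
```

```bash
cat > jar.py <<'E'
import sys
from h import *
v=np.mgrid[:480,:640][0]
x0,y0,z0=map(float,sys.argv[1:4]);rs=[]
for n in sys.argv[4:]:
    p,d,c=load(n);X=pts(d,c);h=cv2.cvtColor(p,cv2.COLOR_RGB2HSV).astype(int)
    m=(X[...,2]>z0-.006)&(X[...,2]<z0+.006)&(abs(X[...,0]-x0)<.05)&(abs(X[...,1]-y0)<.05)&(h[...,1]<60)
    for k,s,ce in blobs(m,150):
        e=cv2.fitEllipse(max(cv2.findContours(k.astype(np.uint8),0,1)[0],key=len));rs.append(ray(*e[0],c))
        q=X[k].astype(np.float32);(cc,rr)=cv2.minEnclosingCircle(q[:,:2]);print(n,s.tolist(),np.round(e[0],1),'circle',np.round(cc,4),round(rr,4),'z',np.median(q[:,2]).round(4),'plane',plane(*e[0],c,z0).round(4))
if len(rs)>1: print('tri',tri(rs).round(4))
E
python3 st.py; python3 -c "
from h import *
snap('j1')"; python3 jar.py .467 .2095 .056 j1 w3 w2
```

```text
t 16.0 pos [0.4217 0.1465 0.1737] units [-8.718 -2.748 -4.738] twist 0
[[-0.846, 0.131, 0.517], [0.121, 0.991, -0.052], [-0.519, 0.018, -0.854]] lean 31.3 hd -5.8 [ 0.38   0.066  2.275 -0.688  0.388 -0.466]Traceback (most recent call last):
  File "jar.py", line 10, in <module>
    q=X[k].astype(np.float32);(cc,rr)=cv2.minEnclosingCircle(q[:,:2]);print(n,s.tolist(),np.round(e[0],1),'circle',np.round(cc,4),round(rr,4),'z',np.median(q[:,2]).round(4),'plane',plane(*e[0],c,z0).round(4))
                                      ~~~~~~~~~~~~~~~~~~~~~~^^^^^^^^^
cv2.error: OpenCV(4.12.0) /io/opencv/modules/imgproc/src/shapedescr.cpp:201: error: (-215:Assertion failed) count >= 0 && (depth == CV_32F || depth == CV_32S) in function 'minEnclosingCircle'
```

View pics/j1.png

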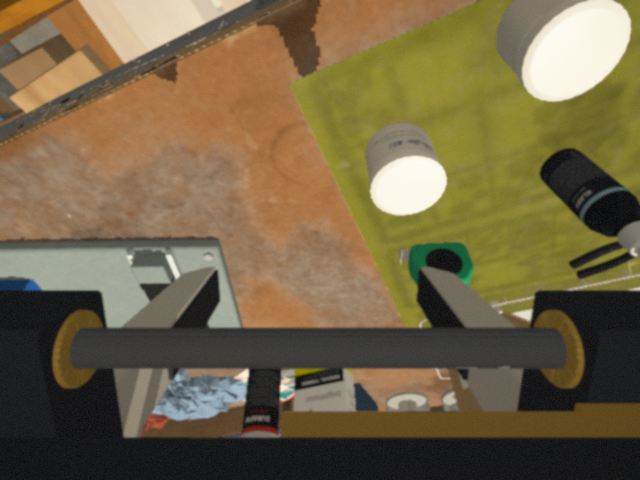

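The picture shows the jar's lid at (408,186), the tape at (440,262), the decoy jar at (575,48) and the spray bottle at (600,195). The arm fell short in y, so I'm re-measuring.

```bash
sed -i 's/q\[:,:2\])/np.ascontiguousarray(q[:,:2]))/' jar.py; python3 jar.py .467 .2095 .056 j1 w3 w2
python3 - <<'E'
from h import *
T=R.from_quat(status.get_state()['tool_rot']).as_matrix();g=np.array([.4675,.21,.042])+T[:,2]*.012;print(g)
plan(g-T[:,2]*.11,82.4)
E
```

```text
j1 [370, 152, 76, 63, 3629] [407.3 183.6] circle [0.4683 0.2114] 0.0297 z 0.0549 plane [0.4628 0.2116 0.056 ]
w3 [562, 65, 52, 52, 2058] [587.9  90.4] circle [0.4685 0.2114] 0.0296 z 0.0548 plane [0.4681 0.2092 0.056 ]
w2 [547, 169, 49, 46, 1697] [571.3 191.2] circle [0.4682 0.2119] 0.0296 z 0.0549 plane [0.467  0.2094 0.056 ]
tri [0.468  0.213  0.0501]
[0.47370946 0.20936455 0.03175115]
t 16.05 pos [0.4219 0.146  0.174 ] units [0.758 1.339 0.7  ] twist 0.0
```

>>> {"name": "carry_out", "arguments": {
  "motion": [0.19, 0.34, 0.17, 0, 0.19, 0.34, 0.17, 0, 0.19, 0.34, 0.17, 0, 0.19, 0.34, 0.17, 0, 0, 0, 0, 0, 0, 0, 0, 0]
}}

```text
t: 16.8
position: [0.4167, 0.2159, 0.1273]
tool_rot: [0.067, 0.96, -0.009, 0.27]
contact_force: [-0.3, -0.8, -0.3]
gripper_width: 0.0928
grasp_force: 0.0
```

```bash
python3 st.py; python3 -c "
from h import *
snap('j2')"; python3 jar.py .467 .2095 .056 j2 w2
python3 - <<'E'
from h import *
T=R.from_quat(status.get_state()['tool_rot']).as_matrix();g=np.array([.4675,.211,.042])+T[:,2]*.012;print(g)
plan(g,82.4)
E
```

```text
t 16.8 pos [0.4167 0.2159 0.1273] units [-9.473 -4.069 -5.389] twist 0
[[-0.845, 0.133, 0.518], [0.124, 0.991, -0.053], [-0.521, 0.019, -0.854]] lean 31.4 hd -5.9 [ 0.571  0.236  2.235 -0.994  0.398  0.02 ]
j2 [280, 212, 81, 59, 3757] [319.9 241.3] circle [0.4681 0.2124] 0.0296 z 0.0549 plane [0.4616 0.2132 0.056 ]
w2 [547, 169, 49, 46, 1697] [571.3 191.2] circle [0.4682 0.2119] 0.0296 z 0.0549 plane [0.467  0.2094 0.056 ]
tri [0.468  0.2127 0.0504]
[0.47372385 0.21036322 0.03175997]
t 16.85 pos [0.4167 0.2159 0.1275] units [0.021 0.004 2.23 ] twist -0.0002
```

>>> {"name": "carry_out", "arguments": {
  "motion": [0, 0.01, 0.5, 0, 0, 0, 0.5, 0, 0, 0, 0.5, 0, 0, 0, 0.4, 0, 0, 0, 0.32, 0, 0, 0, 0, 0, 0, 0, 0, 0]
}}

```text
t: 17.73
position: [0.4751, 0.2132, 0.0359]
tool_rot: [0.067, 0.961, -0.01, 0.269]
contact_force: [-0.4, 0.4, -0.5]
gripper_width: 0.0928
grasp_force: 0.0
```

>>> {"name": "carry_out", "arguments": {
  "motion": [0, 0, 0, 0, 0, 0, 0, 0, 0, 0, 0, 0, 0, 0, 0, 0, 0, 0, 0, 0],
  "fingers": -1,
  "newtons": 20
}}

```text
t: 18.35
position: [0.475, 0.2132, 0.0353]
tool_rot: [0.067, 0.961, -0.01, 0.268]
contact_force: [-0.7, -0.3, 1.3]
gripper_width: 0.056
grasp_force: 20.0
```

```bash
python3 st.py; python3 -c "
from h import *
snap('j3')"; python3 jar.py .467 .2095 .056 j3
```

```text
t 18.35 pos [0.475  0.2132 0.0353] units [-9.403 -4.161 -7.598] twist 0
[[-0.847, 0.134, 0.514], [0.123, 0.991, -0.055], [-0.517, 0.017, -0.856]] lean 31.15 hd -6.1 [ 0.487  0.517  2.16  -1.57   0.293  0.555]
j3 [203, 264, 229, 63, 8562] [317.7 297.9] circle [0.4494 0.2168] 0.0426 z 0.0549 plane [0.4535 0.2162 0.056 ]
```

>>> {"name": "carry_out", "arguments": {
  "motion": [0, 0, -0.2, 0, 0, 0, -0.4, 0, 0, 0, -0.5, 0, 0, 0, -0.5, 0, 0, 0, -0.5, 0, 0, 0, -0.3, 0, 0, 0, 0, 0]
}}

```text
t: 19.27
position: [0.4133, 0.2201, 0.1386]
tool_rot: [0.067, 0.961, -0.009, 0.269]
contact_force: [-0.7, 0.7, -0.7]
gripper_width: 0.056
grasp_force: 20.0
```

```bash
python3 st.py
python3 - <<'E'
from h import *
plan((.643,-.056,.16),82.4);s=status.get_state();print(s['gripper_width'],s['grasp_force'])
E
```

```text
t 19.27 pos [0.4133 0.2201 0.1386] units [-9.404 -4.159 -5.183] twist 0
[[-0.847, 0.133, 0.515], [0.123, 0.991, -0.054], [-0.518, 0.018, -0.855]] lean 31.21 hd -6.0 [ 0.586  0.21   2.224 -0.919  0.428 -0.049]
t 19.27 pos [0.4133 0.2201 0.1386] units [-4.793 -4.85   2.299] twist -0.0002
0.056037940676551296 19.990821182618674
```

>>> {"name": "carry_out", "arguments": {
  "motion": [-0.4, -0.4, 0.19, 0, -0.4, -0.4, 0.19, 0, -0.4, -0.4, 0.19, 0, -0.4, -0.4, 0.19, 0, -0.4, -0.4, 0.19, 0, -0.4, -0.4, 0.19, 0, -0.4, -0.4, 0.19, 0, -0.4, -0.4, 0.19, 0, -0.4, -0.4, 0.19, 0, -0.4, -0.4, 0.19, 0, -0.4, -0.4, 0.19, 0, -0.4, -0.4, 0.19, 0]
}}

```text
t: 20.78
position: [0.6433, -0.0553, 0.159]
tool_rot: [0.067, 0.961, -0.01, 0.267]
contact_force: [0.1, 0.5, -0.7]
gripper_width: 0.0554
grasp_force: 20.0
```

```bash
python3 st.py
python3 - <<'E'
from h import *
plan((.643,-.056,.1),82.4);plan((.643,-.056,.06),82.4)
E
```

```text
t 20.77 pos [ 0.6433 -0.0553  0.159 ] units [-4.595  0.662 -7.518] twist 0
[[-0.848, 0.135, 0.512], [0.124, 0.991, -0.056], [-0.515, 0.016, -0.857]] lean 31.03 hd -6.2 [-0.172  0.399  1.864  0.099  0.339 -1.687]
t 20.77 pos [ 0.6433 -0.0553  0.159 ] units [ 0.611 -0.035  1.008] twist -0.0004
t 20.77 pos [ 0.6433 -0.0553  0.159 ] units [ 1.023 -0.048  1.694] twist -0.0004
```

>>> {"name": "carry_out", "arguments": {
  "motion": [0.2, -0.01, 0.34, 0, 0.2, -0.01, 0.34, 0, 0.2, -0.01, 0.34, 0, 0.2, -0.01, 0.34, 0, 0.2, -0.01, 0.34, 0, 0, 0, 0, 0, 0, 0, 0, 0]
}}

```text
t: 21.65
position: [0.6442, -0.0551, 0.0618]
tool_rot: [0.067, 0.961, -0.01, 0.268]
contact_force: [0.5, -0.6, -0.5]
gripper_width: 0.056
grasp_force: 20.0
```

```bash
python3 st.py
python3 - <<'E'
from h import *
plan((.643,-.056,.05),82.4)
snap('s1','scene');p,d,c=load('s1');X=pts(d,c);h=cv2.cvtColor(p,cv2.COLOR_RGB2HSV).astype(int)
m=(h[...,1]<60)&(h[...,2]>130)&(abs(X[...,0]-.637)<.05)&(abs(X[...,1]+.055)<.05)&(X[...,2]>.04)&(X[...,2]<.1)
for k,s,ce in blobs(m,40): q=X[k];print(s,q.min(0).round(4),q.max(0).round(4),np.median(q,0).round(4))
cv2.imwrite('pics/s1c.png',cv2.resize(p[220:370,300:500,::-1],(800,600)))
E
```

```text
t 21.65 pos [ 0.6442 -0.0551  0.0618] units [-5.598  0.692 -9.181] twist 0
[[-0.847, 0.134, 0.514], [0.123, 0.991, -0.055], [-0.517, 0.017, -0.856]] lean 31.13 hd -6.1 [-0.172  0.57   1.907  0.267  0.127 -1.858]
t 21.65 pos [ 0.6442 -0.0551  0.0618] units [ 0.141 -0.025  0.191] twist -0.0003
[389 274  25  21 248] [ 0.6075 -0.0894  0.0402] [ 0.6417 -0.021   0.0822] [ 0.6159 -0.0637  0.0573]
```

View pics/s1c.png

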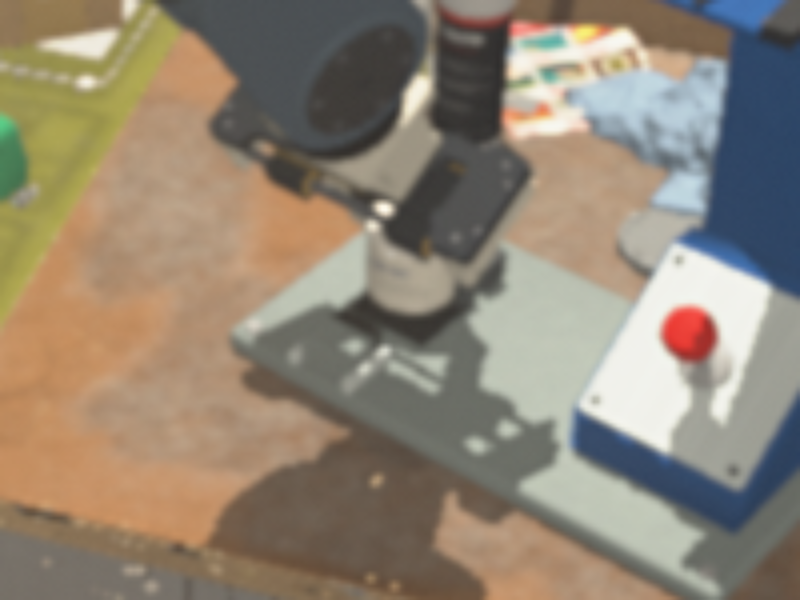

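The crop shows the jar held upright above the dark square between the jaws, with the knob still out at (690,333).

>>> {"name": "carry_out", "arguments": {
  "motion": [0.05, -0.01, 0.07, 0, 0.05, 0, 0.07, 0, 0.04, 0, 0.06, 0, 0, 0, 0, 0, 0, 0, 0, 0]
}}

```text
t: 22.32
position: [0.6433, -0.055, 0.0497]
tool_rot: [0.067, 0.961, -0.01, 0.268]
contact_force: [-0.3, -0.1, -1.1]
gripper_width: 0.0555
grasp_force: 20.0
```

```bash
python3 st.py
```

```text
t 22.32 pos [ 0.6433 -0.055   0.0497] units [-5.742  0.699 -9.378] twist 0
[[-0.847, 0.134, 0.514], [0.123, 0.991, -0.055], [-0.517, 0.017, -0.856]] lean 31.15 hd -6.1 [-0.172  0.592  1.912  0.341  0.101 -1.934]
```

>>> {"name": "carry_out", "arguments": {
  "motion": [0.015, 0, 0.025, 0, 0, 0, 0, 0, 0, 0, 0, 0]
}}

```text
t: 22.7
position: [0.6436, -0.0551, 0.0486]
tool_rot: [0.067, 0.961, -0.01, 0.269]
contact_force: [-2.6, -0.5, 5.6]
gripper_width: 0.0557
grasp_force: 20.0
```

>>> {"name": "carry_out", "arguments": {
  "motion": [0, 0, 0, 0, 0, 0, 0, 0, 0, 0, 0, 0, 0, 0, 0, 0],
  "fingers": 1
}}

```text
t: 23.2
position: [0.6432, -0.055, 0.048]
tool_rot: [0.067, 0.961, -0.01, 0.268]
contact_force: [0.6, 0.6, 0.3]
gripper_width: 0.0905
grasp_force: 0.0
```

>>> {"name": "carry_out", "arguments": {
  "motion": [0, 0, -0.3, 0, 0, 0, -0.6, 0, 0, 0, -0.6, 0, 0, 0, -0.8, 0, 0, 0, -0.8, 0, 0, 0, -0.8, 0, 0, 0, 0, 0, 0, 0, 0, 0]
}}

```text
t: 24.2
position: [0.543, -0.0443, 0.2146]
tool_rot: [0.067, 0.961, -0.01, 0.268]
contact_force: [-0.1, -0.6, -0.3]
gripper_width: 0.0931
grasp_force: 0.0
```

```bash
python3 st.py; python3 -c "
from h import *
snap('p1');snap('s2','scene')"; python3 jar.py .637 -.055 .069 p1 s2; python3 knob.py k6
```

```text
t 24.2 pos [ 0.543  -0.0443  0.2146] units [-5.76   0.7   -5.514] twist 0
[[-0.847, 0.134, 0.514], [0.123, 0.991, -0.055], [-0.517, 0.017, -0.856]] lean 31.13 hd -6.1 [-0.189  0.139  2.057  0.107  0.406 -1.707]
p1 [287, 191, 63, 49, 2346] [317.9 215.1] circle [ 0.6367 -0.054 ] 0.0296 z 0.0682 plane [ 0.6316 -0.0532  0.069 ]
s2 [391, 272, 24, 16, 282] [402.4 279.5] circle [ 0.6369 -0.0577] 0.0318 z 0.0676 plane [ 0.6338 -0.0589  0.069 ]
tri [ 0.6409 -0.0546  0.0612]
red [  38  224   46   40 1396] ((60.43147659301758, 243.38589477539062), (38.09868240356445, 45.10220718383789), 96.73689270019531) mean [ 0.582  -0.2445  0.1214] med [ 0.5817 -0.2438  0.1218]
face 8221 [ 0.6142 -0.2313  0.0784] [-0.568  0.079  0.819] lean 35.0 -7.9
```

Run:
```python
from h import *
plan((.515,-.24,.22),82.4)
```

```text
t 24.35 pos [ 0.5429 -0.0443  0.2138] units [-0.073 -3.951 -0.178] twist -0.0003
```

>>> {"name": "carry_out", "arguments": {
  "motion": [0, -0.5, -0.03, 0, 0, -0.5, -0.03, 0, 0, -0.5, -0.03, 0, 0, -0.5, -0.03, 0, 0, -0.5, -0.03, 0, 0, -0.5, -0.03, 0, 0, -0.5, 0, 0, 0, -0.5, 0, 0, 0, 0, 0, 0, 0, 0, 0, 0],
  "fingers": -1,
  "newtons": 30
}}

```text
t: 25.6
position: [0.5115, -0.2414, 0.2187]
tool_rot: [0.067, 0.961, -0.01, 0.268]
contact_force: [1.2, 1.0, 0.2]
gripper_width: 0.0011
grasp_force: 0.0
```

```bash
python3 st.py; python3 knob.py k7
python3 - <<'E'
from h import *
n=np.array([-.568,.077,.819]);t=np.array([.5797,-.2482,.1241])
plan(t+n*.04,82.4)
E
```

```text
t 25.6 pos [ 0.5115 -0.2414  0.2187] units [-5.76   4.695 -5.339] twist 0
[[-0.848, 0.134, 0.513], [0.124, 0.991, -0.054], [-0.516, 0.018, -0.856]] lean 31.08 hd -6.0 [-0.658  0.19   1.981  0.534  0.562 -2.486]
red [ 300  221   37   38 1082] ((317.98431396484375, 239.46885681152344), (35.81684112548828, 36.76606750488281), 167.94825744628906) mean [ 0.5804 -0.2484  0.122 ] med [ 0.58   -0.2484  0.1223]
face 10819 [ 0.6051 -0.2511  0.0739] [-0.569  0.077  0.819] lean 35.0 -7.7
t 25.65 pos [ 0.5116 -0.2412  0.2189] units [-0.139  0.022  1.533] twist -0.0002
```

>>> {"name": "carry_out", "arguments": {
  "motion": [-0.07, 0.01, 0.5, 0, -0.07, 0.01, 0.5, 0, 0, 0, 0.53, 0, 0, 0, 0, 0, 0, 0, 0, 0]
}}

```text
t: 26.28
position: [0.5569, -0.2456, 0.1582]
tool_rot: [0.067, 0.961, -0.01, 0.268]
contact_force: [0.3, -0.1, -0.1]
gripper_width: 0.0003
grasp_force: 0.0
```

>>> {"name": "carry_out", "arguments": {
  "motion": [-0.014, 0, 0.2, 0, -0.014, 0, 0.2, 0, -0.014, 0, 0.2, 0, -0.014, 0, 0.2, 0, -0.007, 0, 0.1, 0, -0.007, 0, 0.1, 0, -0.007, 0, 0.1, 0, -0.007, 0, 0.1, 0, 0, 0, 0, 0]
}}

```text
t: 27.4
position: [0.5911, -0.2498, 0.1091]
tool_rot: [0.067, 0.961, -0.01, 0.268]
contact_force: [-14.8, 2.9, 14.2]
gripper_width: 0.001
grasp_force: 10.2
```

```bash
python3 st.py
python3 - <<'E'
from h import *
n=np.array([-.568,.077,.819]);t=np.array([.5899,-.2496,.1094]);p=np.array(status.get_state()['position'])
print('past home top',((t-p)@n).round(4),(p-t-n*((p-t)@n)).round(4),status.get_state()['contact_force'])
E
python3 knob.py k8
```

```text
t 27.4 pos [ 0.5911 -0.2498  0.1091] units [-5.536  4.679 -8.036] twist 0
[[-0.847, 0.134, 0.515], [0.123, 0.991, -0.055], [-0.517, 0.017, -0.856]] lean 31.17 hd -6.1 [-0.574  0.488  1.884  0.724  0.36  -2.638]
past home top 0.001 [ 0.0006 -0.0002  0.0005] [-14.81516385   2.94008465  14.19448213]
red [289 251  56  21 685] ((316.2139892578125, 261.41815185546875), (19.616350173950195, 57.34537887573242), 89.177978515625) mean [ 0.5832 -0.2489  0.0992] med [ 0.5829 -0.2487  0.0995]
face 20126 [ 0.5918 -0.2496  0.0645] [-0.569  0.076  0.819] lean 35.1 -7.6
```

>>> {"name": "carry_out", "arguments": {
  "motion": [0, 0, 0, 0, 0, 0, -0.3, 0, 0, 0, -0.7, 0, 0, 0, -0.7, 0, 0, 0, -0.7, 0, 0, 0, -0.4, 0, 0, 0, 0, 0, 0, 0, 0, 0]
}}

```text
t: 28.45
position: [0.5194, -0.2421, 0.2276]
tool_rot: [0.067, 0.961, -0.01, 0.268]
contact_force: [-0.6, 1.2, -0.2]
gripper_width: 0.0004
grasp_force: 0.0
```

```bash
python3 st.py; python3 knob.py k9; python3 -c "
from h import *
snap('s3','scene')"; cp k9.npz p2.npz; python3 jar.py .637 -.055 .069 p2 p1 s3 s2;python3 nest.py k9
python3 - <<'E'
from h import *
print(status.get_state()['contact_force'])
p=load('k9')[0];cv2.imwrite('pics/fin.png',p[:,:,::-1])
E
```

```text
t 28.45 pos [ 0.5194 -0.2421  0.2276] units [-5.536  4.68  -5.267] twist 0
[[-0.847, 0.134, 0.514], [0.123, 0.991, -0.055], [-0.517, 0.017, -0.856]] lean 31.12 hd -6.1 [-0.648  0.19   1.955  0.508  0.579 -2.45 ]
red [301 203  34  36 953] ((317.17889404296875, 220.83782958984375), (33.323455810546875, 34.73689651489258), 167.18685913085938) mean [ 0.5908 -0.2497  0.1074] med [ 0.5906 -0.2497  0.1077]
face 11976 [ 0.609  -0.2518  0.0766] [-0.569  0.076  0.819] lean 35.0 -7.6
p2 [494, 179, 66, 49, 2290] [526.5 203.6] circle [ 0.6404 -0.055 ] 0.0298 z 0.0681 plane [ 0.6347 -0.0568  0.069 ]
p1 [287, 191, 63, 49, 2346] [317.9 215.1] circle [ 0.6367 -0.054 ] 0.0296 z 0.0682 plane [ 0.6316 -0.0532  0.069 ]
s3 [392, 272, 24, 15, 284] [403.1 279. ] circle [ 0.6394 -0.0586] 0.0315 z 0.0677 plane [ 0.6367 -0.0595  0.069 ]
s2 [391, 272, 24, 16, 282] [402.4 279.5] circle [ 0.6369 -0.0577] 0.0318 z 0.0676 plane [ 0.6338 -0.0589  0.069 ]
tri [ 0.6404 -0.055   0.0632]
k9 V/pad tops 1786 x [-0.0586 -0.0285  0.0578] y [-0.0295 -0.0086  0.0152] z 0.0354
k9 black flat 353 x [-0.0297 -0.0153  0.0234] y [-0.0297 -0.0256 -0.0137] z 0.0152
[-0.20137558  0.17385613 -0.42398577]
```

View pics/fin.png

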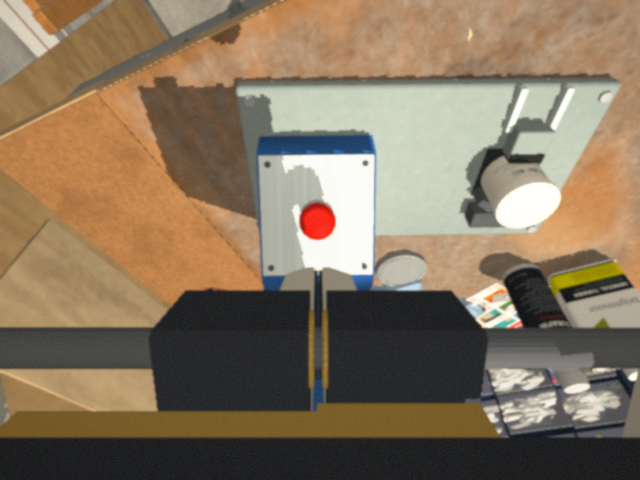

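The final picture shows the knob home at (317,221) and the jar upright in the V, lid at (527,205), with the front jaw against it. The robot is clear of everything, so I'm handing in.

```bash
python3 -c "
from cell import manip
print(manip.sign_off())"
```

```text
the job is handed in; nothing more can be done
None
```

I pulled the knob out, stood the jar in the V, let go of it, and pushed the knob home so the front jaw clamps it; I handed the job in with the arm clear at about 28.5 s, and the judge's result was not shown.

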